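Seat the inspection cup on the keyed mount and hold it home

ROBOT

A 6-joint arm with a two-finger parallel gripper is mounted at the origin on the work surface. World frame = base frame: x ahead of the robot, y to its left, z up, the work surface at z = 0. Lengths are in m, angles in rad, forces in N, time in s.
With the tool pointing down it reaches from about 0.25 to 0.725 m from the base axis. Payload 4 kg.
Tool frame: the origin (TCP) lies at the very end of the fingers, on their centre line; the grasp point (between the pads) lies 19 mm behind it; z points along the fingers, y is the line along which they close (so a half turn about z gives the same grasp; the last joint's range is limited). The gripper opens to 85 mm and grips with 20 to 120 N. Pads are 22 mm wide; open, the fingers measure 114 mm over their backs; the gripper's body (76 mm by 85 mm) begins 54 mm behind the grasp point. The pads swing forward as they close: fully open they stand 13 mm farther back than shut.
Start: joints at [1.124, 0.241, 0.005, 1.335, 0, 1.571], TCP at [0.216, 0.451, 0.231] pointing down, gripper open.
Joint ranges: [-2.72, 2.72], [-1.05, 1.87], [-1.09, 1.28], [-1.99, 2.15], [-1.42, 1.44], [-3.14, 3.14]. Speed limits (rad/s): [2.79, 2.79, 3.14, 3.14, 3.14, 3.14].

INTERFACE

Orientations are given as a unit quaternion [x, y, z, w].
In Python, from workcell import bot, vision, workorder, boxes_of gives the robot as it stands.
- The arm moves only by the tool send_rows, never from a script. Its argument "motion" is text: rows parted by semicolons, each of 5 numbers parted by spaces: the closure, from -1 (fully open) to 1 (shut), so that 0 is half open, then the shift along the tool's x, y, z in cm, then the turn about the tool's z in rad. In form: claw x y z twist; .... A call has 1 to 5 rows; each row is the pose to reach, as a shift and turn from the pose commanded when the call began, along the tool's axes at that moment; what a row does not reach only later rows make up. A row lasts 1/10 s, in which the tool goes at most 50 mm and 8.59 degrees, less where a joint would pass 70% of its speed; a pose out of reach is approached as far as the arm can. A call with a gripper value outside its range is refused whole. The fingers move at their own pace and stop on an object; the grip force is fixed at half the most. Time passes only in rows, so rows that repeat a pose let the fingers close. It gives the time, the measured TCP pose, the force, the opening and the grip force at its end, in the units of the state.
- bot.get_obs(): the state, without advancing time (a new reading comes with each control period).
- vision.camera(name): name is "side" or "top"; returns the picture (420x560x3 uint8, red, green, blue); there is no depth.
- vision.camera_model(name): a dict with "fov_y" (degrees; the focal length in pixels is half the picture's height over the tangent of half this angle, whatever the lens; pixels are square), "cx", "cy" (the principal point, pixels), "k1" (the pictures are not rectified: a ray, as slopes to the right and down, at radius r is drawn at 1 + k1 r^2 times it, then the intrinsics apply), "world_from_camera" (4x4, takes a point from camera to world coordinates). Camera axes: x right, y down, z forward; pixel columns grow to the right and rows downward; lengths in m; the calibration is good to about 2 mm. A picture is of the moment at which its call begins. camera_model takes no time and is no camera call.
- workorder.job_done(): hands the job in; it is judged then, once.
Trained networks look in the newest picture that a camera, given by its name, has taken for a name from the list of things; names that differ only in an ending like _2 or _b are one class to them, and where a whole thing is asked for, a point or a joint stands for the part that bears it (a point fixed in the world has none). Each returns a list of dicts, best first, with "conf" (0 to 1); they miss things now and then, are a little off and sometimes report something else, mostly with a low value. They report only what shows in the picture. A call takes as long as a camera call. They do not tell look-alikes from the thing itself.
- boxes_of(camera, target): "rect" ([centre column, centre row, width, height] in pixels, round what is visible of it).
The state is a dict: "clock": time; "joint_pos": joint angles; "joint_vel": joint speeds; "tau": joint torques, N m; "eef_pos": TCP position; "tool_rot": TCP orientation; "ft_force": force on the tool from outside, world axes, zero at the start; "ft_torque": the same for the moment, N m; "grip_width": finger opening in m; "grasp_force": force on a finger pad.
Only numpy, scipy, OpenCV 4.12 (cv2) and the standard library are available. Lean on these libraries where they do the work, as an engineer would, in place of code of your own. Each camera call takes 0.05 s, during which the arm holds its last target. There are 200 camera calls.

TASK

Pick up the open metal cup with the three steel balls in it by its knurled band, carry it upright so that no ball leaves it, and lower it over the post of the keyed mount. Turn it until the keyways hidden in its underside drop over the mount's pins, then push it fully home against the spring plunger. Finish while still gripping the cup and holding it pushed home (let go, it springs back up), and leave the other things on the bench where they are.

Things in the scene. Friction and masses are not known exactly. Their poses are not given: they have to be found in the camera images.
- cup: The open metal cup with three balls in it, standing upright, 56 mm high, 0.17 to 0.29 kg. Origin at the centre of its underside, z up its axis. From the bottom: hollow skirt, 55 mm outside diameter, z 0 to 22 mm, its bore 32 mm in diameter and 22 mm deep from below; knurled band, z 22 to 34 mm; open bowl, 54 mm outside, 48 mm inside, floor at z 34 mm, rim at z 56 mm.
- cup_grip (a point): Centre of the cup's knurled band, on its axis 28 mm above its underside: a solid disc 58 to 59 mm in diameter and 12 mm high, the place to grip.
- cup_key (a point): Centre of the cup's underside. Around it, hidden inside the skirt's outer wall, are three keyways open downwards, 120 degrees apart (at 0, 120 and 240 degrees from the cup's x axis), 12 mm wide, 10 mm deep, centred 20 mm from the axis.
- mount: The keyed mount, fixed to the table: a grey block 110 x 110 mm, 13 mm high, with a round dark seat (72 mm diameter) whose flat top is 16 mm above the table. Origin at the centre of its underside, z up the common axis of seat, post, plunger and pins. On the seat stands a centring post 28 mm in diameter and 16 mm high, its top bevelled.
- mount_seat (a point): Centre of the seat's top, 16 mm above the table, where the cup's underside lies when fully home. Around the post three upright pins, 120 degrees apart, 5 mm in diameter, 8 mm high, 20 mm from the axis; their angle about the axis differs every time, has nothing to do with the block's yaw and is not reported.
- mount_pins (a point): Point on the mount's axis at the height of the pin tops, 8 mm above the seat. With the keyways not over the pins the cup's underside rests at this height and the plunger is still free; with the keyways over the pins (to about 0.1 rad either way) it can go down 8 mm to the seat, and the pins stop it turning.
- plunger (a joint): Steel spring plunger, 18 mm across, sticking 10 mm out of the top of the mount's post (its top 42 mm above the table). Value: how far it is pressed down in m, 0 when free, limit 0.007. The cup touches it for its last 4 mm of travel, so it reads 0.004 with the cup fully home. It pushes up with 4.5 N at first and 10.5 N with the cup home, so a cup let go springs about 4 mm back up.
- ball0_center (a point): Centre of a loose steel ball, 16 mm diameter, 17 g, one of three rolling free on the floor of the cup's bowl. It belongs in the bowl.
- ball1_center (a point): Centre of a loose steel ball, 16 mm diameter, 17 g, one of three rolling free on the floor of the cup's bowl. It belongs in the bowl.
- ball2_center (a point): Centre of a loose steel ball, 16 mm diameter, 17 g, one of three rolling free on the floor of the cup's bowl. It belongs in the bowl.
- cup_in (a point): Centre of the floor of the cup's bowl, on the cup's axis 34 mm above its underside.
- petri: Bystander, leave alone: flat round glass dish with lid, 84 mm across, 16 mm high. Origin at the centre of its underside.
- tweezers: Bystander, leave alone: steel tweezers lying flat, 116 mm long, 22 mm wide, 6 mm high. Origin at the centre of its underside.
- slidebox: Bystander, leave alone: closed grey box, 55 x 95 mm, 35 mm high. Origin at the centre of its underside.
- oil: Bystander, leave alone: small amber bottle, 32 mm across, 70 mm high. Origin at the centre of its underside.
- canister: Bystander, leave alone: black closed canister, 44 mm across, 55 mm high. Origin at the centre of its underside.
- lensring: Bystander, leave alone: bare dark steel ring lying flat, 52 mm outside, 38 mm bore, 12 mm high. Origin at the centre of its underside.
- blower: Bystander, leave alone: black rubber blower bulb standing on its base, 56 mm across, 95 mm high. Origin at the centre of its underside.
- beaker: Bystander, leave alone: empty plain steel beaker, 60 mm across, 70 mm high. Origin at the centre of its underside.
Things that resemble listed ones, but are neither listed nor needed, are in the scene too. Several things have the shape of the mount; the one meant has the colours described above.

How it is judged:
By the outcome, as a careful person would: the job done as asked, in the order asked, and still so for the second after the job is handed in, while the arm keeps its last pose, push and grip.
It also fails if it takes over 72 s, if anything falls off the work surface, if the arm or the gripper's body presses on something with over 40 N, if the wrist force passes 120 N, or if a joint passes its speed limit or range.

## Working session

There is one attempt and no reset: what is moved stays moved. The work goes in short steps, Python scripts to look and compute and a tool call to move; the robot and the scene stay as the last step left them, time stands still between calls to the robot, and variables do not carry over. Pictures are saved under pics/ and viewed, at most 10 in all, crops included, and the job is handed in when it is done.

Besides the shell and the picture viewer there is one more tool, called by a JSON object that holds its "op" and its "data", one argument or row to a line. send_rows: Moves the arm, as the interface text tells. Its arguments: {"type":"object","properties":{"motion":{"type":"string"}},"required":["motion"]}

```bash
mkdir -p pics; cat > h.py <<'E'
import numpy as np, cv2
from workcell import bot, vision, workorder, boxes_of
def pix2ray(cam,u,v):
    m=vision.camera_model(cam); f=210/np.tan(np.radians(m["fov_y"])/2)
    d=np.array([(u-m["cx"])/f,(v-m["cy"])/f]); s=d.copy()
    for _ in range(20): s=d/(1+m["k1"]*(s@s))
    T=np.array(m["world_from_camera"]); return T[:3,3],T[:3,:3]@np.array([s[0],s[1],1])
def at_z(cam,u,v,z):
    o,d=pix2ray(cam,u,v); return o+d*(z-o[2])/d[2]
def proj(cam,p):
    m=vision.camera_model(cam); f=210/np.tan(np.radians(m["fov_y"])/2)
    T=np.array(m["world_from_camera"]); c=T[:3,:3].T@(np.array(p)-T[:3,3]); s=c[:2]/c[2]
    s=s*(1+m["k1"]*(s@s)); return f*s[0]+m["cx"],f*s[1]+m["cy"]
def shot(cam,name):
    im=vision.camera(cam); cv2.imwrite(f"pics/{name}.png",im[:,:,::-1]); return im
E
python3 - <<'E'
from h import *
a=shot("top","t0");b=shot("side","s0")
o=bot.get_obs();print(o["eef_pos"],o["tool_rot"],o["grip_width"],o["clock"])
for c in("top","side"):
    print(c,vision.camera_model(c)["world_from_camera"])
    for t in("cup","mount"):
        for r in boxes_of(c,t)[:4]: print(c,t,r, at_z(c,*r["rect"][:2],0.03).round(3))
E
```

```text
[0.21580158 0.45041549 0.23050315] [ 2.21552103e-01  9.75148079e-01 -9.19966510e-04 -2.10350551e-04] 0.08551133592225986 0.1
top [[-0.09672735 -0.96696989  0.23582419  0.25650308]
 [-0.99530408  0.09485058 -0.01931721  0.00620778]
 [-0.0036889  -0.23658528 -0.97160372  1.26954875]
 [ 0.          0.          0.          1.        ]]
top cup {'rect': [387.4, 244.4, 24.1, 27.5], 'conf': 0.62} [ 0.424 -0.27   0.03 ]
top mount {'rect': [216.2, 237.2, 49.7, 49.7], 'conf': 0.7} [0.486 0.172 0.03 ]
top mount {'rect': [139.3, 297.0, 47.4, 47.7], 'conf': 0.61} [0.349 0.383 0.03 ]
top mount {'rect': [185.1, 162.5, 19.9, 21.0], 'conf': 0.51} [0.699 0.245 0.03 ]
side [[ 0.98281207 -0.14129494  0.11881148  0.4037915 ]
 [-0.1846047  -0.74788405  0.63764454 -0.77651795]
 [-0.00123874 -0.64861791 -0.76111318  0.97018555]
 [ 0.          0.          0.          1.        ]]
side cup {'rect': [248.6, 310.4, 27.9, 35.1], 'conf': 0.92} [ 0.423 -0.266  0.03 ]
side cup {'rect': [256.9, 223.1, 33.7, 31.1], 'conf': 0.58} [ 0.478 -0.024  0.03 ]
side mount {'rect': [253.3, 172.7, 43.7, 32.8], 'conf': 0.62} [0.496 0.158 0.03 ]
side mount {'rect': [195.7, 131.8, 38.8, 28.7], 'conf': 0.6} [0.348 0.364 0.03 ]
```

View pics/t0.png

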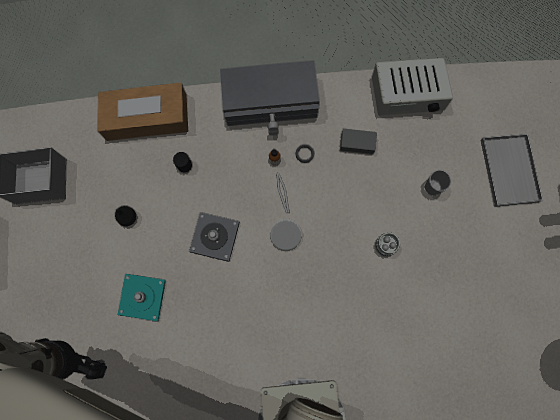

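View pics/s0.png

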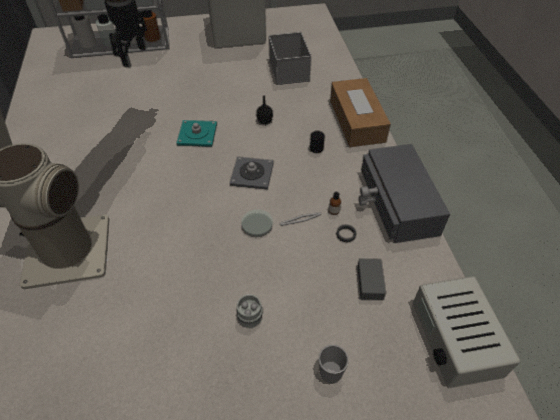

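Top view: the grey mount is at (215,237), the teal look-alike at (140,297) and the cup with balls at (387,244). In the side view the mount is at (252,172) and the cup at (249,310). The paths between them are low. Next I'll enlarge both for a precise fix.

```bash
python3 - <<'E'
from h import *
t=cv2.imread("pics/t0.png");s=cv2.imread("pics/s0.png")
def crop(im,u,v,w=25): return cv2.resize(im[v-w:v+w,u-w:u+w],(390,290) if 0 else (300,300),interpolation=cv2.INTER_CUBIC)
g=np.vstack([np.hstack([crop(t,215,237),crop(t,387,244)]),np.hstack([crop(s,252,172),crop(s,249,310)])])
cv2.imwrite("pics/c0.png",np.clip(g*1.6,0,255).astype(np.uint8))
for c,p in(("top",(.487,.17)),("side",(.487,.17))):
    print(c,[np.round(proj(c,(*p,z)),1) for z in(0,.013,.016,.042)],[np.round(proj(c,(.424,-.268,z)),1) for z in(0,.028,.056)])
E
```

```text
top [array([218.7, 238.7]), array([218. , 237.9]), array([217.8, 237.7]), array([216.4, 236. ])] [array([384.5, 246. ]), array([386.6, 244.4]), array([388.8, 242.7])]
side [array([250.1, 177.5]), array([249.9, 174.3]), array([249.8, 173.5]), array([249.3, 167. ])] [array([249.9, 317.4]), array([249.2, 311.4]), array([248.5, 305.2])]
```

View pics/c0.png

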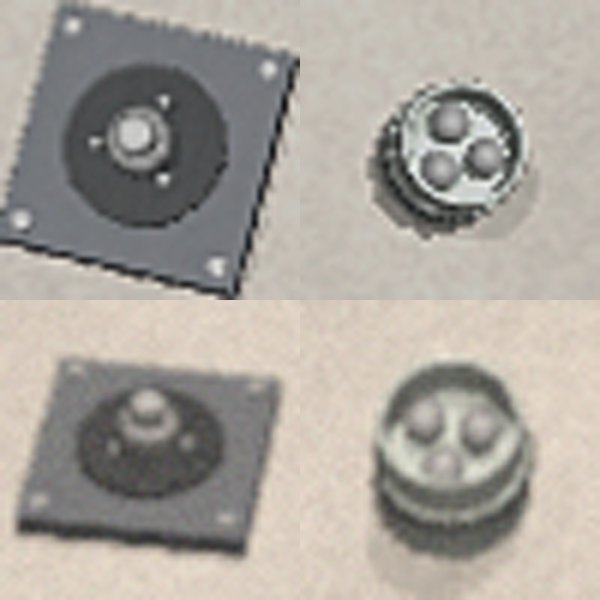

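The enlargement shows the three pins in the top-view crop at (165,100), (95,142) and (163,180). The seat is centred at about (145,145) and the cup rim at about (463,145).

```bash
python3 - <<'E'
from h import *
f=lambda u,v,o:((u+.5)/6-.5+o[0],(v+.5)/6-.5+o[1])
T=(190,212);S=(227,147)
print("seat",at_z("top",*f(145,145,T),.016),at_z("side",*f(151,143,S),.016))
P=np.array([at_z("top",*f(*p,T),.024)[:2] for p in((165,100),(95,142),(163,180))])
for C in (P.mean(0),at_z("top",*f(145,145,T),.016)[:2]):
    d=P-C; print(C,np.hypot(*d.T),np.degrees(np.arctan2(d[:,1],d[:,0]))%120)
print("plunger",at_z("top",*f(137,134,T),.042),at_z("side",*f(149,100,S),.042))
print("rim",at_z("top",*f(163,145,(362,219)),.056),at_z("side",*f(152,122,(224,285)),.056))
from scipy.spatial.transform import Rotation as R
o=bot.get_obs();M=R.from_quat(o["tool_rot"]).as_matrix();print(M)
print((M.T@(np.array([.424,-.268,.2])-o["eef_pos"]))*100)
E
```

```text
seat [0.49326266 0.18042332 0.016     ] [0.49417725 0.18147736 0.016     ]
[0.49386917 0.18095459] [0.02066436 0.02026625 0.02018692] [85.46162033 86.36913444 84.93231845]
[0.49326266 0.18042332] [0.0208774  0.0208427  0.01941429] [87.60685076 84.79750418 84.26507552]
plunger [0.49348083 0.17996085 0.042     ] [0.49490829 0.1839512  0.042     ]
rim [ 0.42387279 -0.26797851  0.056     ] [ 0.42498032 -0.26751414  0.056     ]
[[-9.01821195e-01  4.32109265e-01 -3.38218732e-04]
 [ 4.32109397e-01  9.01820959e-01 -6.53130719e-04]
 [ 2.27889062e-05 -7.35154618e-04 -9.99999730e-01]]
[-49.82042798 -55.8241723    3.13826513]
```

{"op": "send_rows", "data": {
  "motion": "-1 -3.3 -3.7 0 0; -1 -6.6 -7.4 0 0; -1 -9.9 -11.1 0.5 0; -1 -13.2 -14.8 1 0; -1 -16.5 -18.5 1 0"
}}

```text
clock: 0.8
eef_pos: [0.2846, 0.2108, 0.2208]
tool_rot: [0.221, 0.975, -0.0, -0.0]
ft_force: [0.6, -0.1, 1.3]
grip_width: 0.0855
grasp_force: 0.0
```

{"op": "send_rows", "data": {
  "motion": "-1 -3.3 -3.7 0 0; -1 -6.6 -7.4 0 0; -1 -9.9 -11.1 0.5 0; -1 -13.2 -14.8 1 0; -1 -16.5 -18.5 1 0"
}}

```text
clock: 1.3
eef_pos: [0.3535, -0.0274, 0.2111]
tool_rot: [0.222, 0.975, 0.0, 0.0]
ft_force: [0.9, 0.5, 0.0]
grip_width: 0.0855
grasp_force: 0.0
```

{"op": "send_rows", "data": {
  "motion": "-1 -3.3 -3.7 0 0; -1 -6.6 -7.4 0 0; -1 -9.9 -11.1 0 0; -1 -12.5 -14 0 0; -1 -14 -15.7 0 0"
}}

```text
clock: 1.8
eef_pos: [0.4127, -0.2306, 0.2111]
tool_rot: [0.223, 0.975, -0.0, 0.0]
ft_force: [0.6, 0.8, -0.1]
grip_width: 0.0856
grasp_force: 0.0
```

```bash
cat >> h.py <<'E'
from scipy.spatial.transform import Rotation as R
def to(p):
    o=bot.get_obs();M=R.from_quat(o["tool_rot"]).as_matrix()
    print("t",o["clock"],"pos",np.round(o["eef_pos"],4),"q",np.round(o["joint_pos"],3),"yaw tool-y",np.degrees(np.arctan2(M[1,1],M[0,1])).round(1),"tilt",M[:,2].round(4))
    print("F",np.round(o["ft_force"],1),"w",o["grip_width"],"g",o["grasp_force"])
    print("shift cm",np.round(M.T@(np.array(p)-o["eef_pos"])*100,2))
E
python3 -c "
from h import *
to((.4243,-.268,.1))"
```

```text
t 1.8 pos [ 0.4127 -0.2306  0.2111] q [-0.509  0.196 -0.105  1.269 -0.    -0.059] yaw tool-y 64.2 tilt [ 4.e-04 -7.e-04 -1.e+00]
F [ 0.6  0.8 -0.1] w 0.08561064067383785 g 0.0
shift cm [-2.67 -2.86 11.11]
```

{"op": "send_rows", "data": {
  "motion": "-1 -1.5 -1.5 3 0; -1 -2.67 -2.86 7 0; -1 -2.67 -2.86 10 0; -1 -2.67 -2.86 12 0; -1 -2.67 -2.86 12 0"
}}

```text
clock: 2.3
eef_pos: [0.4214, -0.2634, 0.0881]
tool_rot: [0.222, 0.975, 0.001, -0.003]
ft_force: [-0.6, 0.2, -0.1]
grip_width: 0.0854
grasp_force: 0.0
```

```bash
python3 -c "
from h import *
to((.4243,-.268,.004));shot('side','s1')
a=cv2.imread('pics/s1.png')[250:350,180:320];cv2.imwrite('pics/s1c.png',cv2.resize(a,None,fx=5,fy=5,interpolation=2))"
```

```text
t 2.3 pos [ 0.4214 -0.2634  0.0881] q [-0.559  0.352 -0.237  0.989  0.    -0.111] yaw tool-y 64.4 tilt [-0.0063  0.0039 -1.    ]
F [-0.6  0.2 -0.1] w 0.08536599992428555 g 0.0
shift cm [-0.52 -0.29  8.41]
```

View pics/s1c.png

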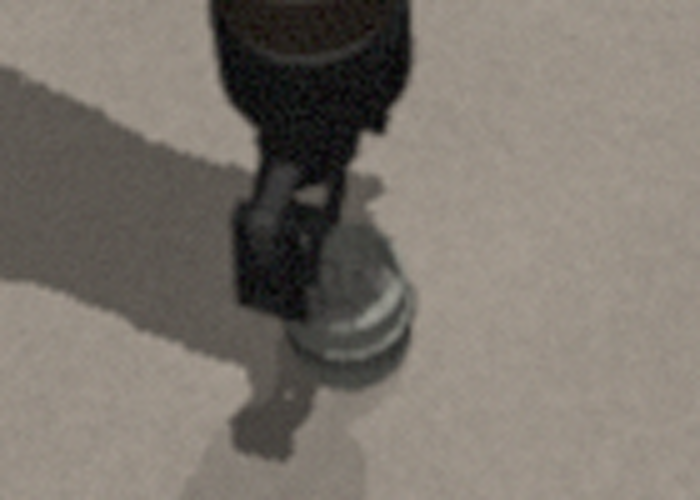

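The side view shows the gripper just above the cup, which is at crop (345,310), with the fingers still clear of it. I'll let the arm settle before descending.

{"op": "send_rows", "data": {
  "motion": "-1 0 0 0 0; -1 0 0 0 0; -1 0 0 0 0"
}}

```text
clock: 2.65
eef_pos: [0.4249, -0.2652, 0.0928]
tool_rot: [0.221, 0.975, -0.0, 0.001]
ft_force: [-0.7, 0.6, -0.1]
grip_width: 0.0854
grasp_force: 0.0
```

```bash
python3 -c "
from h import *
to((.4243,-.268,.004))"
```

```text
t 2.65 pos [ 0.4249 -0.2652  0.0928] q [-0.558  0.346 -0.231  0.99  -0.    -0.111] yaw tool-y 64.4 tilt [ 0.0025 -0.0016 -1.    ]
F [-0.7  0.6 -0.1] w 0.08543894245029847 g 0.0
shift cm [-0.04 -0.27  8.88]
```

{"op": "send_rows", "data": {
  "motion": "-1 0 -0.27 3 0; -1 0 -0.27 6 0; -1 0 -0.27 7.8 0; -1 0 -0.27 8.6 0; -1 0 -0.27 8.6 0"
}}

```text
clock: 3.15
eef_pos: [0.4224, -0.2669, 0.005]
tool_rot: [0.222, 0.975, 0.0, -0.001]
ft_force: [-0.4, 0.0, 0.7]
grip_width: 0.0855
grasp_force: 0.0
```

{"op": "send_rows", "data": {
  "motion": "-1 0 0 0 0; -1 0 0 0 0"
}}

```text
clock: 3.35
eef_pos: [0.4239, -0.2679, 0.0067]
tool_rot: [0.222, 0.975, -0.0, 0.001]
ft_force: [-0.5, 0.9, -0.4]
grip_width: 0.0857
grasp_force: 0.0
```

```bash
python3 -c "
from h import *
to((.4243,-.268,.004))"
```

```text
t 3.35 pos [ 0.4239 -0.2679  0.0067] q [-0.564  0.458 -0.329  0.781 -0.    -0.117] yaw tool-y 64.4 tilt [ 0.0024 -0.0015 -1.    ]
F [-0.5  0.9 -0.4] w 0.0856872476582049 g 0.0
shift cm [-0.04  0.01  0.27]
```

Lower 2.5 mm more and close gently.

{"op": "send_rows", "data": {
  "motion": "-0.8 0 0 0.25 0; -0.6 0 0 0.25 0; -0.5 0 0 0.25 0; -0.4 0 0 0.25 0; -0.2 0 0 0.25 0"
}}

```text
clock: 3.85
eef_pos: [0.4231, -0.2669, 0.0034]
tool_rot: [0.221, 0.975, 0.0, 0.0]
ft_force: [-1.2, 1.7, 4.8]
grip_width: 0.0565
grasp_force: 62.4
```

{"op": "send_rows", "data": {
  "motion": "1 0 0 0 0; 1 0 0 0 0; 1 0 0 0 0; 1 0 0 0 0; 1 0 0 0 0"
}}

```text
clock: 4.35
eef_pos: [0.4231, -0.2669, 0.0035]
tool_rot: [0.221, 0.975, 0.0, 0.0]
ft_force: [0.1, 3.1, 5.4]
grip_width: 0.0562
grasp_force: 62.4
```

```bash
python3 -c "
from h import *
to((.4243,-.268,.004))"
```

```text
t 4.35 pos [ 0.4231 -0.2669  0.0035] q [-0.563  0.463 -0.332  0.775  0.001 -0.117] yaw tool-y 64.4 tilt [ 1.e-03  4.e-04 -1.e+00]
F [0.1 3.1 5.4] w 0.0562390276654064 g 62.40122437477112
shift cm [-0.15 -0.05 -0.05]
```

{"op": "send_rows", "data": {
  "motion": "1 0 0 -0.3 0; 1 0 0 -0.8 0; 1 0 0 -1.5 0; 1 0 0 -2.2 0; 1 0 0 -3 0"
}}

```text
clock: 4.85
eef_pos: [0.4226, -0.2672, 0.0333]
tool_rot: [0.222, 0.975, -0.0, -0.0]
ft_force: [-0.3, -0.3, -3.1]
grip_width: 0.0565
grasp_force: 64.1
```

{"op": "send_rows", "data": {
  "motion": "1 0 0 -0.8 0; 1 0 0 -2 0; 1 0 0 -3.5 0; 1 0 0 -4.5 0; 1 0 0 -5 0"
}}

```text
clock: 5.35
eef_pos: [0.4235, -0.2677, 0.0844]
tool_rot: [0.222, 0.975, -0.0, 0.001]
ft_force: [0.4, 0.2, -2.5]
grip_width: 0.056
grasp_force: 64.1
```

```bash
python3 -c "
from h import *
shot('side','s2')
a=cv2.imread('pics/s2.png')[240:340,190:310];b=cv2.imread('pics/s2.png');shot('top','t2');b=cv2.imread('pics/t2.png')[200:280,340:440]
g=np.hstack([cv2.resize(a,(480,400),interpolation=2),cv2.resize(b,(320,400) if 0 else (320,256),interpolation=2)[:400].repeat(1,0) if 0 else cv2.copyMakeBorder(cv2.resize(b,(320,256),interpolation=2),0,144,0,0,0)])
cv2.imwrite('pics/g2.png',np.clip(g*1.7,0,255).astype(np.uint8));to((.4937,.181,.12))"
```

```text
t 5.45 pos [ 0.4233 -0.2676  0.0838] q [-0.564  0.357 -0.243  0.969  0.    -0.117] yaw tool-y 64.4 tilt [ 0.0017 -0.001  -1.    ]
F [-0.1  0.2 -3.6] w 0.05626466306538832 g 64.12211537361145
shift cm [13.03 43.49 -3.66]
```

View pics/g2.png

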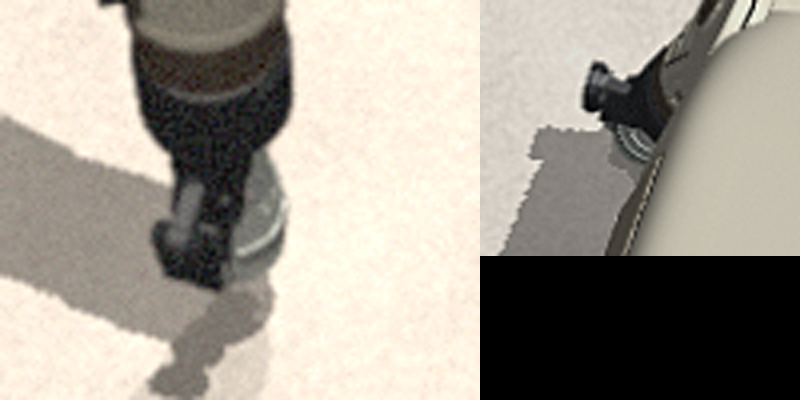

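The side crop shows the cup held upright by its band at (260,220) and clear of the table, weighing about 3 N. Now I'll carry it over with a gentle speed ramp.

{"op": "send_rows", "data": {
  "motion": "1 0.14 0.48 -0.3 0; 1 0.43 1.44 -1 0; 1 0.86 2.87 -1.8 0; 1 1.43 4.8 -2.6 0; 1 2.15 7.2 -3.3 0"
}}

```text
clock: 5.95
eef_pos: [0.4347, -0.1916, 0.1166]
tool_rot: [0.222, 0.975, 0.0, 0.0]
ft_force: [0.4, 0.3, -2.9]
grip_width: 0.0562
grasp_force: 64.2
```

{"op": "send_rows", "data": {
  "motion": "1 0.86 2.87 -0.4 0; 1 1.72 5.75 -0.4 0; 1 2.58 8.62 -0.4 0; 1 3.44 11.5 -0.4 0; 1 4.3 14.4 -0.4 0"
}}

```text
clock: 6.45
eef_pos: [0.4576, -0.0421, 0.1204]
tool_rot: [0.221, 0.975, 0.0, 0.0]
ft_force: [0.3, -0.5, -3.3]
grip_width: 0.0562
grasp_force: 64.2
```

{"op": "send_rows", "data": {
  "motion": "1 0.86 2.87 0 0; 1 1.72 5.75 0 0; 1 2.58 8.62 0 0; 1 3.3 11 0 0; 1 4 13.4 0 0"
}}

```text
clock: 6.95
eef_pos: [0.479, 0.096, 0.1203]
tool_rot: [0.221, 0.975, 0.0, -0.0]
ft_force: [0.3, -0.5, -2.1]
grip_width: 0.0562
grasp_force: 64.2
```

{"op": "send_rows", "data": {
  "motion": "1 0.6 2.1 0 0; 1 1.1 3.8 0 0; 1 1.5 5.1 0 0; 1 1.8 6.1 0 0; 1 2 6.8 0 0"
}}

```text
clock: 7.45
eef_pos: [0.4908, 0.1645, 0.1199]
tool_rot: [0.221, 0.975, -0.0, -0.0]
ft_force: [0.2, -0.8, -3.6]
grip_width: 0.0564
grasp_force: 64.2
```

{"op": "send_rows", "data": {
  "motion": "1 0.1 0.4 0 0; 1 0.1 0.4 0 0; 1 0.1 0.4 0 0"
}}

```text
clock: 7.75
eef_pos: [0.4918, 0.1671, 0.1197]
tool_rot: [0.222, 0.975, -0.0, -0.0]
ft_force: [-0.7, 0.7, -3.3]
grip_width: 0.0562
grasp_force: 64.2
```

```bash
python3 -c "
from h import *
to((.4924,.1816,.06));shot('side','s3');shot('top','t3')
a=cv2.imread('pics/s3.png')[100:200,190:310];b=cv2.imread('pics/t3.png')[180:290,160:270]
g=np.hstack([cv2.resize(a,(480,400),interpolation=2),cv2.copyMakeBorder(cv2.resize(b,(320,320),interpolation=2),0,80,0,0,0)])
cv2.imwrite('pics/g3.png',np.clip(g*1.7,0,255).astype(np.uint8))"
```

```text
t 7.75 pos [0.4918 0.1671 0.1197] q [ 0.328  0.355 -0.14   1.077 -0.     0.775] yaw tool-y 64.4 tilt [-3.e-04 -4.e-04 -1.e+00]
F [-0.7  0.7 -3.3] w 0.056223444574546845 g 64.24686670303345
shift cm [0.57 1.34 5.97]
```

View pics/g3.png

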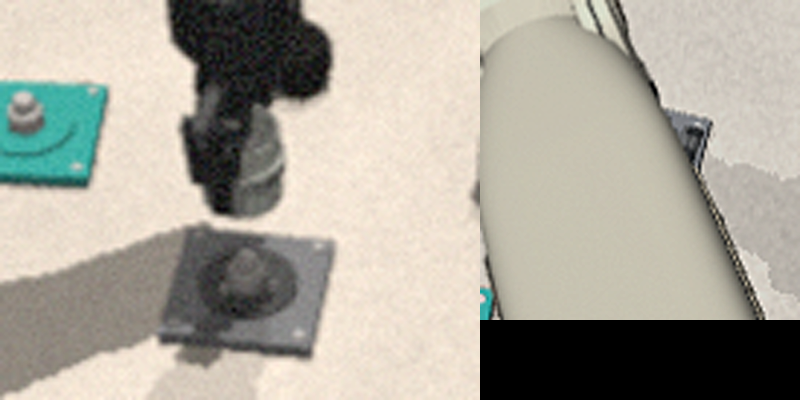

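The side crop shows the cup above the grey mount, upright and slightly short of it, with the skirt bottom at (250,205) and the post at (243,265). I'll centre it and lower to just above the plunger.

{"op": "send_rows", "data": {
  "motion": "1 0.2 0.4 0.6 0; 1 0.4 0.9 1.8 0; 1 0.57 1.34 3.2 0; 1 0.57 1.34 4.5 0; 1 0.57 1.34 5.2 0"
}}

```text
clock: 8.35
eef_pos: [0.4912, 0.1821, 0.0656]
tool_rot: [0.221, 0.975, -0.001, -0.001]
ft_force: [-0.1, -0.3, -3.3]
grip_width: 0.056
grasp_force: 64.3
```

{"op": "send_rows", "data": {
  "motion": "1 0 0 0.3 0; 1 0 0 0.5 0; 1 0 0 0.5 0"
}}

```text
clock: 8.65
eef_pos: [0.4927, 0.1822, 0.0628]
tool_rot: [0.222, 0.975, 0.0, 0.0]
ft_force: [0.5, 0.1, -3.4]
grip_width: 0.0561
grasp_force: 64.3
```

```bash
python3 -c "
from h import *
to((.4924,.1816,.04));shot('side','s4')
a=cv2.imread('pics/s4.png')[130:200,210:295]
cv2.imwrite('pics/g4.png',np.clip(cv2.resize(a,(680,560),interpolation=2)*1.7,0,255).astype(np.uint8))
for z in (.0,.034,.056):print(proj('side',(.4937,.181,.06-.0035+z)))"
```

```text
t 8.65 pos [0.4927 0.1822 0.0628] q [ 0.354  0.424 -0.201  0.946  0.     0.801] yaw tool-y 64.4 tilt [ 2.e-04  1.e-04 -1.e+00]
F [ 0.5  0.1 -3.4] w 0.056131847512901394 g 64.2510724067688
shift cm [ 0.   -0.07  2.28]
(np.float64(250.87686136933308), np.float64(160.29177072633215))
(np.float64(250.23417654083173), np.float64(151.2948045226216))
(np.float64(249.80396634316546), np.float64(145.27655719098863))
```

View pics/g4.png

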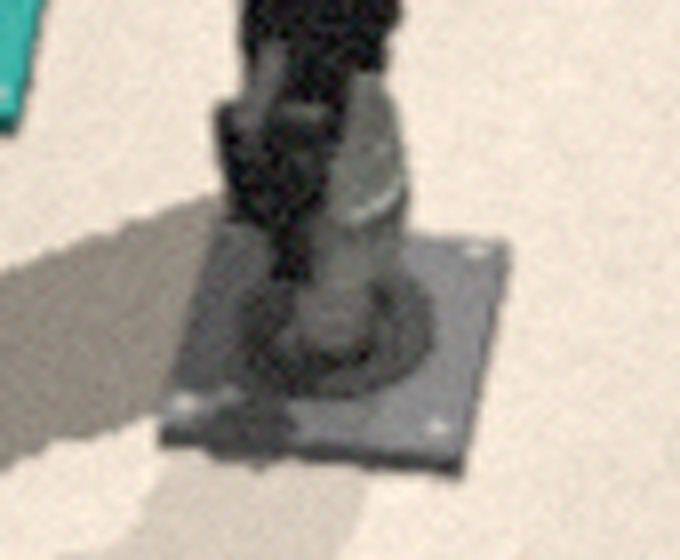

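The side crop shows the skirt bottom at about (335,270), centred over the post to within 1 mm. I'll lower onto the post.

{"op": "send_rows", "data": {
  "motion": "1 0 -0.06 0.5 0; 1 0 -0.06 1 0; 1 0 -0.06 1.5 0; 1 0 -0.06 2 0; 1 0 -0.06 2.4 0"
}}

```text
clock: 9.2
eef_pos: [0.492, 0.1815, 0.0382]
tool_rot: [0.222, 0.975, -0.0, -0.0]
ft_force: [0.1, 0.2, -3.1]
grip_width: 0.0559
grasp_force: 64.3
```

{"op": "send_rows", "data": {
  "motion": "1 0 0 0.2 0; 1 0 0 0.4 0; 1 0 0 0.6 0; 1 0 0 0.8 0; 1 0 0 0.8 0"
}}

```text
clock: 9.7
eef_pos: [0.4921, 0.1816, 0.0306]
tool_rot: [0.222, 0.975, -0.0, -0.0]
ft_force: [-0.4, 0.6, -2.2]
grip_width: 0.0562
grasp_force: 64.3
```

```bash
python3 -c "
from h import *
to((.4924,.1816,.0275))"
```

```text
t 9.7 pos [0.4921 0.1816 0.0306] q [ 0.353  0.464 -0.238  0.87  -0.     0.8  ] yaw tool-y 64.4 tilt [-4.e-04 -1.e-04 -1.e+00]
F [-0.4  0.6 -2.2] w 0.05623593158170701 g 64.25159096717834
shift cm [-0.02  0.01  0.31]
```

{"op": "send_rows", "data": {
  "motion": "1 0 0 0.1 0; 1 0 0 0.2 0; 1 0 0 0.3 0; 1 0 0 0.4 0; 1 0 0 0.4 0"
}}

```text
clock: 10.2
eef_pos: [0.4924, 0.1816, 0.0274]
tool_rot: [0.222, 0.975, 0.0, 0.0]
ft_force: [-1.8, -0.6, 2.6]
grip_width: 0.0561
grasp_force: 64.8
```

{"op": "send_rows", "data": {
  "motion": "1 0 -0.015 0.1 -0.1; 1 0 -0.03 0.1 -0.2; 1 0 -0.04 0.1 -0.3; 1 0 -0.04 0.1 -0.3"
}}

```text
clock: 10.6
eef_pos: [0.4939, 0.1819, 0.0274]
tool_rot: [0.073, 0.997, 0.001, 0.002]
ft_force: [-0.1, 0.2, 4.4]
grip_width: 0.0562
grasp_force: 64.8
```

```bash
python3 -c "
from h import *
to((.4924,.1816,.0195));print(bot.get_obs()['ft_torque'])"
```

```text
t 10.6 pos [0.4939 0.1819 0.0274] q [ 0.353  0.468 -0.241  0.858  0.     0.499] yaw tool-y 81.6 tilt [ 0.004   0.0015 -1.    ]
F [-0.1  0.2  4.4] w 0.05623276335139508 g 64.79485630989075
shift cm [ 0.15 -0.06  0.79]
[-0.03167678  0.0327295   0.05539695]
```

{"op": "send_rows", "data": {
  "motion": "1 0 -0.015 0.03 -0.1; 1 0 -0.03 0.03 -0.2; 1 0 -0.04 0.03 -0.3; 1 0 -0.04 0.03 -0.3"
}}

```text
clock: 11.0
eef_pos: [0.4942, 0.1817, 0.0274]
tool_rot: [-0.077, 0.997, 0.001, 0.002]
ft_force: [-0.4, -0.1, 6.2]
grip_width: 0.0559
grasp_force: 64.9
```

{"op": "send_rows", "data": {
  "motion": "1 0 -0.015 0 -0.1; 1 0 -0.03 0 -0.2; 1 0 -0.04 0 -0.3; 1 0 -0.04 0 -0.3"
}}

```text
clock: 11.4
eef_pos: [0.4943, 0.1814, 0.0273]
tool_rot: [-0.225, 0.974, 0.0, 0.003]
ft_force: [0.7, 0.5, 6.8]
grip_width: 0.0564
grasp_force: 64.8
```

{"op": "send_rows", "data": {
  "motion": "1 0 -0.015 0 -0.1; 1 0 -0.03 0 -0.2; 1 0 -0.04 0 -0.3; 1 0 -0.04 0 -0.3"
}}

```text
clock: 11.8
eef_pos: [0.4927, 0.1803, 0.0257]
tool_rot: [-0.367, 0.93, -0.0, 0.0]
ft_force: [0.6, -0.3, -2.7]
grip_width: 0.0562
grasp_force: 64.3
```

It dropped, so the keyways are engaged. I'll check the torque and then push.

```bash
python3 -c "
from h import *
to((.4924,.1816,.0195));print(bot.get_obs()['ft_torque'])"
```

```text
t 11.8 pos [0.4927 0.1803 0.0257] q [ 0.351  0.469 -0.244  0.856 -0.    -0.402] yaw tool-y 133.1 tilt [ 8.e-04  3.e-04 -1.e+00]
F [ 0.6 -0.3 -2.7] w 0.05624097488604319 g 64.26077485084534
shift cm [-0.07  0.12  0.62]
[ 0.02534355 -0.08186118  0.00532737]
```

{"op": "send_rows", "data": {
  "motion": "1 0 0 0.1 0; 1 0 0 0.2 0; 1 0 0 0.3 0; 1 0 0 0.4 0; 1 0 0 0.4 0"
}}

```text
clock: 12.3
eef_pos: [0.4924, 0.1803, 0.0218]
tool_rot: [-0.368, 0.93, 0.0, 0.0]
ft_force: [-1.2, 0.9, 2.6]
grip_width: 0.0567
grasp_force: 64.5
```

```bash
python3 -c "
from h import *
to((.4924,.1816,.0195));print(bot.get_obs()['ft_torque'])"
```

```text
t 12.3 pos [0.4924 0.1803 0.0218] q [ 0.351  0.474 -0.248  0.848  0.    -0.402] yaw tool-y 133.1 tilt [ 3.e-04  4.e-04 -1.e+00]
F [-1.2  0.9  2.6] w 0.056667310772823026 g 64.49484944343567
shift cm [-0.09  0.1   0.23]
[0.0941367  0.18621661 0.02371282]
```

{"op": "send_rows", "data": {
  "motion": "1 0 0 0.1 0; 1 0 0 0.2 0; 1 0 0 0.3 0; 1 0 0 0.4 0; 1 0 0 0.4 0"
}}

```text
clock: 12.8
eef_pos: [0.4926, 0.1804, 0.0194]
tool_rot: [-0.368, 0.93, 0.0, 0.001]
ft_force: [-5.0, -0.7, 15.0]
grip_width: 0.0563
grasp_force: 65.7
```

{"op": "send_rows", "data": {
  "motion": "1 0 0 0.05 0; 1 0 0 0.1 0; 1 0 0 0.1 0; 1 0 0 0.1 0; 1 0 0 0.1 0"
}}

```text
clock: 13.3
eef_pos: [0.4926, 0.1804, 0.0194]
tool_rot: [-0.368, 0.93, 0.0, 0.001]
ft_force: [-6.1, -1.8, 21.5]
grip_width: 0.0565
grasp_force: 66.2
```

```bash
python3 -c "
from h import *
to((.4924,.1816,.0195));shot('side','s5');shot('top','t5')
a=cv2.imread('pics/s5.png')[110:210,190:310];b=cv2.imread('pics/t5.png')[180:290,160:270]
g=np.hstack([cv2.resize(a,(480,400),interpolation=2),cv2.copyMakeBorder(cv2.resize(b,(320,320),interpolation=2),0,80,0,0,0)])
cv2.imwrite('pics/g5.png',np.clip(g*1.7,0,255).astype(np.uint8))"
```

```text
t 13.3 pos [0.4926 0.1804 0.0194] q [ 0.351  0.477 -0.252  0.84   0.001 -0.402] yaw tool-y 133.2 tilt [ 0.0017  0.0012 -1.    ]
F [-6.1 -1.8 21.5] w 0.056534770788373385 g 66.16563677787781
shift cm [-0.07  0.1  -0.01]
```

View pics/g5.png

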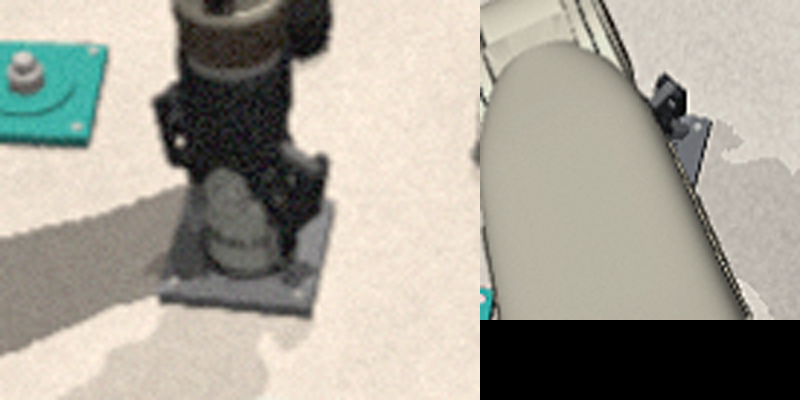

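The cup sits flush on the seat at (243,260). It hard-stops at z = 0.0194, about 8 mm below the pin-top level, and holds there at 21.5 N while still gripped. Handing in.

```bash
python3 -c "
from h import *
print(workorder.job_done())"
```

```text
the job is handed in; nothing more can be done
None
```

The cup is keyed over the mount's pins, pushed fully home, and still gripped and held down at about 21 N. I handed the job in at about 13 s. The gripper hides the bowl in the last pictures, so I did not see the balls at the end, and I got no verdict back.

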